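# Wedge the rocking block heater

### The arm

A 7-joint arm with a two-finger parallel gripper is mounted at the origin on a cart in front of the work surface, level with it; the furniture and walls round the work are solid. World frame = base frame: x ahead of the robot, y to its left, z up, the work surface at z = 0. Lengths are in m, angles in rad, forces in N, time in s.
With the tool pointing down it reaches from about 0.425 to 0.925 m from the base axis. Payload 6.8 kg.
Tool frame: the origin (TCP) lies at the very end of the fingers, on their centre line; the grasp point (between the pads) lies 19 mm behind it; z points along the fingers, x is the direction in which the jaws open and shut, and the axes are right-handed (so a half turn about z gives the same grasp; the last joint's range is limited). The gripper opens to 85 mm and grips with 20 to 120 N. Pads are 22 mm wide; open, the fingers measure 114 mm over their backs; the gripper's body (76 mm by 85 mm) begins 54 mm behind the grasp point. The pads swing forward as they close: fully open they stand 13 mm farther back than shut.
Start: joints at [-1.218, 0.477, 0.022, 1.555, -0.011, 1.109, -0.083], TCP at [0.3, 0.605, 0.231] pointing down, gripper open.
Joint ranges: [-2.96, 2.96], [-0.34, 2.1], [-1.41, 1.46], [0.24, 2.44], [-1.37, 4.51], [0.17, 1.92], [-2.96, 2.96]. Speed limits (rad/s): [2.39, 2.39, 3.14, 3.14, 3.14, 3.14, 3.14].

### API

Orientations are given as a rotation vector (axis times angle).
In Python, from bench import get_obs, imaging, hand_in gives the robot as it stands.
- The arm moves only by the tool send_rows, never from a script. Its argument "motion" is a list of rows, each an object with "dp": the shift along the world's x, y, z in m, a list of three; "rot": the turn, a rotation vector about the world's x, y, z in rad, a list of three; "grip": the finger opening in m, from 0 to 0.0854. In form: [{"dp": [dx, dy, dz], "rot": [ax, ay, az], "grip": grip}, ...]. A call has 1 to 20 rows; each row shifts and turns the pose as measured when the row begins; what a row does not reach is not made up. A row lasts 1/8 s, in which the tool goes at most 62.5 mm and 10.7 degrees, less where a joint would pass 70% of its speed; a pose out of reach is approached as far as the arm can. A call is refused whole if a number of a shift passes 0.0625 or a number of a turn 0.188, either way. A call with a gripper value outside its range is refused whole. The fingers move at their own pace and stop on an object; "grip_force" is the grip in N (left out, the last holds). Time passes only in rows, so rows that do not move let the fingers close. It gives the time, the measured TCP pose, the force and the opening at its end, in the units of the state.
- get_obs(): the state, without advancing time (a new reading comes with each control period).
- imaging.grab_frame(name): name is "scene" or "top"; returns a dict with "img" (480x640x3 uint8, red, green, blue), "fx", "fy", "cx", "cy" (pixels), "R" (3x3) and "t" (3): a world point X has camera coordinates R X + t. Camera axes: x right, y down, z forward; pixel columns grow to the right and rows downward; lengths in m; the calibration is good to about 2 mm. A picture is of the moment at which its call begins. There is no depth.
- hand_in(): hands the job in, once; it reports no verdict.
The state is a dict: "clock": time; "joints": joint angles; "qvel": joint speeds; "tau": joint torques, N m; "tcp_pos": TCP position; "orientation": TCP orientation; "contact_force": force on the tool from outside, world axes, zero at the start; "moment": the same for the moment, N m; "grip_width": finger opening in m.
Only numpy, scipy, OpenCV 4.12 (cv2) and the standard library are available. Lean on these libraries where they do the work, as an engineer would, in place of code of your own. Each camera call takes 0.05 s, during which the arm holds its last target. There are 200 camera calls.

### The job

The white block heater rocks because its front right foot is too short. Push the rubber wedge at its right along the worktop, thin end first, under that foot until the heater stays level when you press on that corner; pick nothing up, do not shove the heater away, and leave the other things alone. Finish while still pressing firmly (about 10 N) on top of that corner, the heater level and resting on the wedge.

Things in the scene. Friction and masses are not known exactly. Their poses are not given: they have to be found in the camera images.
- heater: white dry block heater, 1.4 kg, case 170 x 170 mm, flat top 70 mm up, aluminium block 84 x 84 mm in mid-top up to 84 mm; case underside 18 mm up, on four round feet 22 mm wide. Origin: centre, at worktop level; +x front (knob, display) to back, +y left, z up. It stands level on three good feet; some 2 to 6 N down on the front right corner rocks it onto the short foot; released, it rocks back.
- heater_corner (a point): point on the flat top of the heater straight above the short front right foot, 23 mm in from the front and right sides; the place to press; 70 mm above the worktop when the heater is level
- heater_foot (a point): point on the axis of the short front right foot (22 mm diameter, flat), at the level of the undersides of the three good feet; the short foot ends 3 to 9 mm above this point (hidden, differs from start to start)
- wedge: dark rubber wedge 104 x 48 mm, 80 g, slides easily (under 1 N). Origin: centre of its underside; +x along it to the thin end (2 mm thick, 52 mm from origin). Top slopes evenly up to 12 mm at 90 mm from the thin end; then a heel 14 mm long, 22 mm high, its flat back face (52 mm behind origin) is the one to push. Once snug under the foot, pushing on takes 1 to 3 N more and lifts the corner.
- wedge_tip (a point): middle of the wedge's thin edge, at its underside
- oil_bottle: small brown oil bottle, 31 mm diameter, 70 mm high, a bystander; origin at the centre of its underside
- tally_counter: round hand counter 47 mm in diameter, 21 mm high, behind the heater, a bystander; origin near the centre of its underside
- blood_tube_5: blood tube 86 mm long, 17 mm thick, lying behind the heater, a bystander; origin under its middle
Not all that is in view belongs to the job. There is more than one size of the wedge; the job needs the larger.

How it is judged:
On the way:
1. the thin end of the wedge is under the short foot (horizontal distance between wedge_tip and heater_foot below 0.075 m and y of wedge_tip in the frame of heater above -0.073 m), for 0.1 s.
At the end, for the whole second after the job is handed in: pressed with over 6 N within 30 mm of the point above its short foot, the heater is at rest, level within 0.014 rad, bears on the wedge (thin end within 75 mm of the foot's axis) and is within 30 mm of where it stood; the fingers are off the wedge (contact force between the fingers and heater above 6 N and horizontal distance between the grasp point and heater_corner below 0.03 m and angle between heater's own z axis and vertical below 0.014 rad and contact force between wedge and heater above 0.5 N and horizontal distance between wedge_tip and heater_foot below 0.075 m and contact force between the fingers and wedge below 0.2 N and distance of heater from where it was at the start of the episode below 0.03 m and linear speed of heater below 0.01 m/s); the arm keeps its last pose, push and grip.
It fails at once if the wedge or the heater is picked up (height (world z) of wedge above 0.012 m or height (world z) of heater above 0.02 m).
It fails at once if the heater is tipped far beyond its rocking (angle between heater's own z axis and vertical above 0.15 rad).
It fails at once if the heater is shoved away (distance of heater from where it was at the start of the episode above 0.05 m).
It fails at once if the heater is pressed with excessive force (contact force between the fingers and heater above 45 N).
It fails at once if the bottle, counter or tube is displaced (distance of any of oil_bottle, tally_counter, blood_tube_5 from where it was at the start of the episode above 0.03 m).
It also fails if it takes over 58 s, if anything falls off the work surface, if the arm or the gripper's body presses on something with over 40 N, if the wrist force passes 120 N, or if a joint passes its speed limit or range.

## Working session

There is one attempt and no reset: what is moved stays moved. The work goes in short steps, Python scripts to look and compute and a tool call to move; the robot and the scene stay as the last step left them, time stands still between calls to the robot, and variables do not carry over. Pictures are saved under pics/ and viewed, about 8 in all and at most 12, crops included, and the job is handed in when it is done.

Besides the shell and the picture viewer there is one more tool, called as a command line: name --argument value ..., lists and objects as JSON in quotes. send_rows: Moves the arm, as the interface text tells. Its arguments: {"type":"object","properties":{"motion":{"type":"array","items":{"type":"object","properties":{"dp":{"type":"array","items":{"type":"number"}},"rot":{"type":"array","items":{"type":"number"}},"grip":{"type":"number"}}}},"grip_force":{"type":"number"}},"required":["motion"]}

```bash
mkdir -p pics; ls; cat > h.py <<'E'
import numpy as np, cv2
from bench import get_obs, imaging, hand_in
def grab(n,save=None):
    f=imaging.grab_frame(n)
    if save: cv2.imwrite(save,cv2.cvtColor(f["img"],cv2.COLOR_RGB2BGR))
    return f
def ray(f,u,v,z):
    R=np.array(f["R"]);t=np.array(f["t"]);c=-R.T@t
    d=R.T@np.array([(u-f["cx"])/f["fx"],(v-f["cy"])/f["fy"],1.])
    return c+d*(z-c[2])/d[2]
def proj(f,X):
    p=np.array(f["R"])@np.array(X)+np.array(f["t"])
    return f["fx"]*p[0]/p[2]+f["cx"],f["fy"]*p[1]/p[2]+f["cy"]
E
python3 - <<'E'
from h import *
import pickle
print(get_obs())
for n in("scene","top"):
    f=grab(n,f"pics/{n}0.png"); pickle.dump(f,open(n+"0.pkl","wb"))
    print(n,f["fx"],-np.array(f["R"]).T@f["t"],f["R"])
E
```

```text
pics
{'clock': 0.0, 'joints': array([-1.21807217,  0.47779177,  0.02231277,  1.55646512, -0.01150024,
        1.10930044, -0.08307696]), 'qvel': array([-7.04413012e-05,  4.59984937e-06, -3.63124648e-04, -4.74384883e-04,
       -1.04428697e-03, -5.20322493e-04, -3.14946408e-04]), 'tau': array([ 1.06604439e-03, -5.96443355e+01,  1.60802018e+00, -2.81212538e+01,
        1.23307348e-02,  9.13412921e-03,  2.48006552e-05]), 'tcp_pos': array([0.29989517, 0.60405069, 0.23032501]), 'orientation': array([ 2.66909632e+00,  1.65493037e+00, -2.34333510e-03]), 'contact_force': array([-0.26518487,  0.81316915,  0.27061602]), 'moment': array([-0.01810403,  0.06769768,  0.01191789]), 'grip_width': 0.08507207154303914}
scene 545.6275137549902 [ 0.01956877 -0.16945106  0.63535229] [[ 0.43656419 -0.8996422   0.0074585 ]
 [-0.5865052  -0.29087689 -0.75591156]
 [ 0.68221944  0.32562947 -0.65463126]]
top 571.3014257508653 [0.4956172  0.11638679 0.9603324 ] [[ 0.0092428  -0.99987026 -0.01319202]
 [-0.99141127 -0.00744191 -0.13056915]
 [ 0.13045404  0.01428555 -0.99135143]]
```

View pics/top0.png

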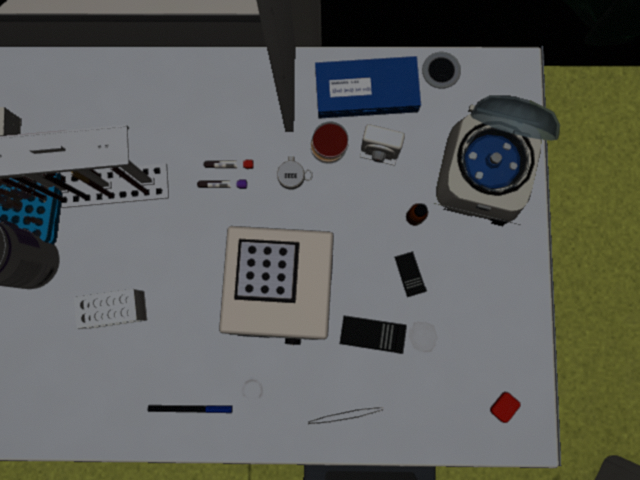

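View pics/scene0.png

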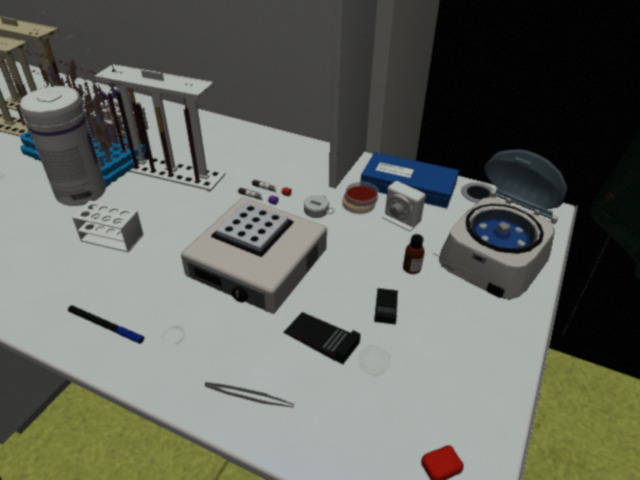

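Top view: the heater is at (277,283), with its knob at (292,341), so its front faces the robot and the front right corner is near (330,338). There are two dark wedges. One is at (373,334), about 64x32 px, at the heater's right front with its heel to the right. The other is at (410,273), about 43x20 px. The first is larger and fits the description. I'll measure both and confirm in an enlarged crop.

```bash
python3 - <<'E'
from h import *
import pickle
f=pickle.load(open("top0.pkl","rb")); im=f["img"]; g=im.max(2)
# wedges
for name,(x0,y0,x1,y1) in dict(big=(336,305,415,360),small=(385,245,435,303)).items():
    m=np.zeros_like(g); m[y0:y1,x0:x1]=(g[y0:y1,x0:x1]<75)*255
    m=cv2.morphologyEx(m,cv2.MORPH_CLOSE,np.ones((5,5)))
    c=max(cv2.findContours(m,0,1)[0],key=cv2.contourArea); r=cv2.minAreaRect(c); b=cv2.boxPoints(r)
    print(name,r); 
    for p in b: print(p.round(1),"z0",ray(f,*p,0)[:2].round(4),"z.022",ray(f,*p,.022)[:2].round(4))
# heater top
hsv=cv2.cvtColor(im,cv2.COLOR_RGB2HSV)
print("heater px",im[320,280],im[300,230],"table",im[380,280],"side",im[334,280], "petri",im[336,424])
d=im[:,:,0].astype(int)-im[:,:,2]
print("R-B heater",d[320,280],"table",d[380,280])
m=np.zeros_like(g); m[215:350,210:340]=(d[215:350,210:340]>5)*255
m=cv2.morphologyEx(m,cv2.MORPH_OPEN,np.ones((3,3)))
c=max(cv2.findContours(m,0,1)[0],key=cv2.contourArea); r=cv2.minAreaRect(c);print(r)
c4=cv2.approxPolyDP(cv2.convexHull(c),6,True)[:,0]
print("hull",c4.tolist())
for p in c4: print(p,"z.07",ray(f,*p,.07)[:2].round(4))
a=cv2.cvtColor(im[190:390,200:450],cv2.COLOR_RGB2BGR); a=cv2.resize(a,None,fx=3,fy=3,interpolation=2); cv2.imwrite("pics/crop1.png",cv2.convertScaleAbs(a,alpha=1.4))
E
```

```text
big ((372.90753173828125, 334.1011657714844), (64.62430572509766, 29.423067092895508), 8.746161460876465)
[338.7 343.7] z0 [0.4665 0.0966] z.022 [0.4672 0.097 ]
[343.2 314.6] z0 [0.5145 0.0893] z.022 [0.5141 0.0899]
[407.1 324.5] z0 [ 0.4993 -0.017 ] z.022 [ 0.4992 -0.0139]
[402.6 353.6] z0 [ 0.4515 -0.0091] z.022 [ 0.4525 -0.0062]
small ((409.8999938964844, 273.70001220703125), (43.00697326660156, 20.87103271484375), 71.56504821777344)
[393.2 256.6] z0 [0.6128 0.0052] z.022 [0.6102 0.0078]
[413. 250.] z0 [ 0.6243 -0.0283] z.022 [ 0.6214 -0.025 ]
[426.6 290.8] z0 [ 0.5555 -0.0502] z.022 [ 0.5542 -0.0464]
[406.8 297.4] z0 [ 0.5442 -0.017 ] z.022 [ 0.5431 -0.0139]
heater px [136 128 120] [135 127 120] table [121 123 127] side [114 107 100] petri [118 120 123]
R-B heater 16 table -6
((276.0560302734375, 282.2333679199219), (107.6264419555664, 107.62644958496094), 3.4336302280426025)
hull [[229, 227], [332, 234], [324, 338], [220, 331]]
[229 227] z.07 [0.6495 0.2726]
[332 234] z.07 [0.6395 0.1094]
[324 338] z.07 [0.4771 0.1207]
[220 331] z.07 [0.4863 0.2817]
```

View pics/crop1.png

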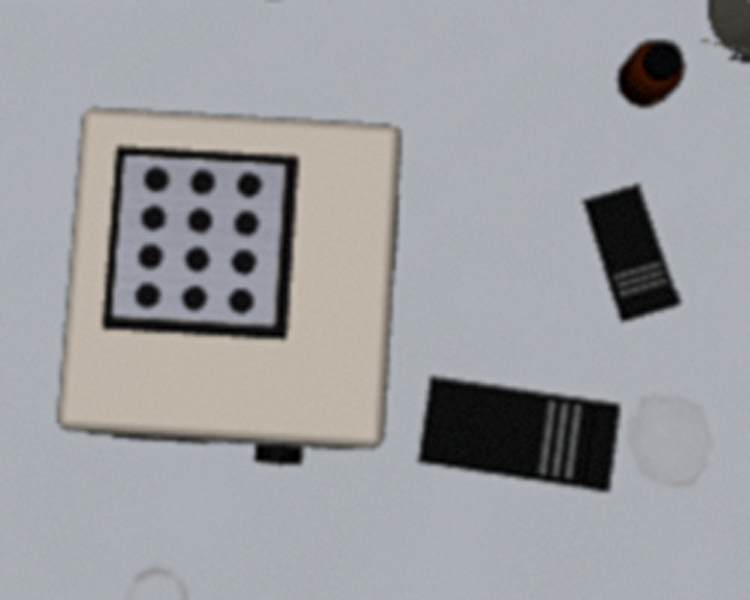

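The crop confirms it: the larger wedge has three pale ridges at the heel on its right and its thin end faces the heater. It measures 107x48 mm. The pale disc behind it looks flat, like a stain. By rays, the foot is at about (0.497, 0.138), the tip at (0.4905, 0.093), and the heel's mid-back at (0.476, -0.010). The wedge axis (0.141, 0.99) passes through the foot, so a straight push will do.

send_rows --motion '[{"dp": [0.0156, -0.06, 0], "rot": [0, 0, -0.114], "grip": 0.012}, {"dp": [0.0156, -0.06, 0], "rot": [0, 0, -0.114], "grip": 0.012}, {"dp": [0.0156, -0.06, 0], "rot": [0, 0, -0.114], "grip": 0.012}, {"dp": [0.0156, -0.06, 0], "rot": [0, 0, -0.114], "grip": 0.012}, {"dp": [0.0156, -0.06, 0], "rot": [0, 0, -0.114], "grip": 0.012}, {"dp": [0.0156, -0.06, 0], "rot": [0, 0, -0.114], "grip": 0.012}, {"dp": [0.0156, -0.06, 0], "rot": [0, 0, -0.114], "grip": 0.012}, {"dp": [0.0156, -0.06, 0], "rot": [0, 0, -0.114], "grip": 0.012}, {"dp": [0.0156, -0.06, 0], "rot": [0, 0, -0.114], "grip": 0.012}, {"dp": [0.0156, -0.06, 0], "rot": [0, 0, -0.114], "grip": 0.012}, {"dp": [0.0156, -0.06, 0], "rot": [0, 0, -0.114], "grip": 0.012}, {"dp": [0, 0, 0], "rot": [0, 0, 0], "grip": 0.012}]'

```text
clock: 1.6
tcp_pos: [0.4661, -0.065, 0.2278]
orientation: [-3.126, 0.29, 0.002]
contact_force: [-0.4, 0.9, -0.5]
grip_width: 0.012
```

send_rows --motion '[{"dp": [0, 0, -0.055], "rot": [0, 0, 0.044], "grip": 0.012}, {"dp": [0, 0, -0.055], "rot": [0, 0, 0], "grip": 0.012}, {"dp": [0, 0, -0.055], "rot": [0, 0, 0], "grip": 0.012}, {"dp": [0, 0, -0.03], "rot": [0, 0, 0], "grip": 0.012}, {"dp": [0, 0, 0], "rot": [0, 0, 0], "grip": 0.012}]'

```text
clock: 2.22
tcp_pos: [0.4665, -0.0615, 0.0278]
orientation: [-3.129, 0.211, -0.001]
contact_force: [-0.5, 0.1, 1.5]
grip_width: 0.0118
```

send_rows --motion '[{"dp": [0.0015, 0, -0.015], "rot": [0, 0, 0], "grip": 0.012}, {"dp": [0, 0, 0], "rot": [0, 0, 0], "grip": 0.012}, {"dp": [0, 0, 0], "rot": [0, 0, 0], "grip": 0.012}]'

```text
clock: 2.6
tcp_pos: [0.4702, -0.0607, 0.0144]
orientation: [-3.128, 0.208, -0.008]
contact_force: [-0.5, -1.0, 0.3]
grip_width: 0.0119
```

```bash
python3 - <<'E'
from h import *
f=grab("scene"); a=cv2.cvtColor(f["img"][170:400,160:460],cv2.COLOR_RGB2BGR)
cv2.imwrite("pics/s1.png",cv2.resize(cv2.convertScaleAbs(a,alpha=1.5),None,fx=2.5,fy=2.5))
print(get_obs()["tcp_pos"])
E
```

```text
[ 0.47020727 -0.0606684   0.01443051]
```

View pics/s1.png

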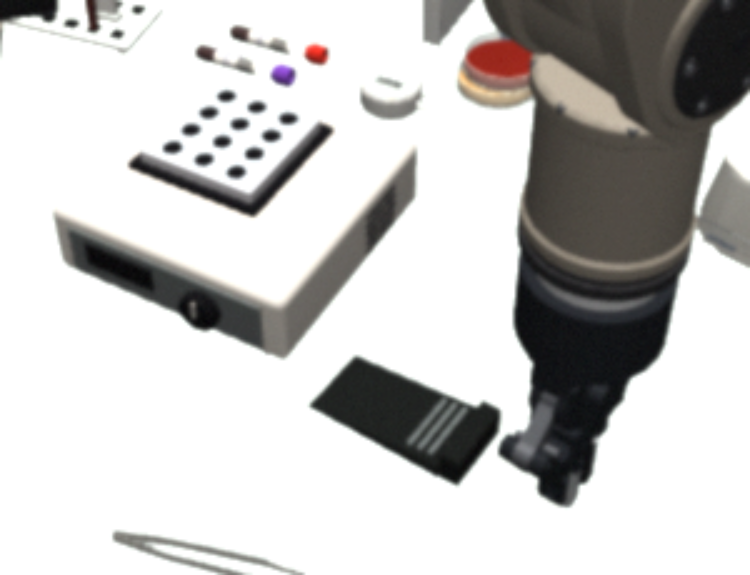

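The fingers are behind the heel at (510,460) in the crop and lined up with it, and the wedge has not moved. Now I'll push along its axis.

send_rows --motion '[{"dp": [0.001, 0.012, 0], "rot": [0, 0, 0], "grip": 0.012}, {"dp": [0.001, 0.012, 0], "rot": [0, 0, 0], "grip": 0.012}, {"dp": [0.001, 0.008, 0], "rot": [0, 0, 0], "grip": 0.012}, {"dp": [0.001, 0.008, 0], "rot": [0, 0, 0], "grip": 0.012}, {"dp": [0.001, 0.008, 0], "rot": [0, 0, 0], "grip": 0.012}, {"dp": [0.001, 0.008, 0], "rot": [0, 0, 0], "grip": 0.012}, {"dp": [0.001, 0.008, 0], "rot": [0, 0, 0], "grip": 0.012}, {"dp": [0.001, 0.008, 0], "rot": [0, 0, 0], "grip": 0.012}]'

```text
clock: 3.65
tcp_pos: [0.4795, 0.0165, 0.0156]
orientation: [-3.128, 0.208, -0.012]
contact_force: [-0.4, 0.3, 0.4]
grip_width: 0.0121
```

```bash
python3 - <<'E'
from h import *
f=grab("scene"); a=cv2.cvtColor(f["img"][170:400,160:460],cv2.COLOR_RGB2BGR)
cv2.imwrite("pics/s2.png",cv2.resize(cv2.convertScaleAbs(a,alpha=1.5),None,fx=2.5,fy=2.5))
o=get_obs();print(o["tcp_pos"],o["contact_force"])
E
```

```text
[0.47973213 0.01793063 0.01555249] [0.61105649 1.13769048 0.05780058]
```

View pics/s2.png

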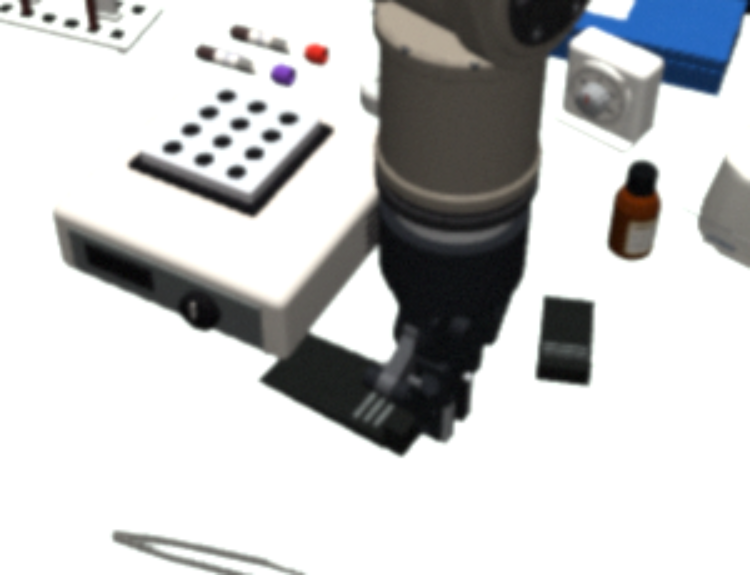

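send_rows --motion '[{"dp": [0.001, 0.005, -0.001], "rot": [0, 0, 0], "grip": 0.012}, {"dp": [0.0005, 0.004, 0], "rot": [0, 0, 0], "grip": 0.012}]'

```text
clock: 3.95
tcp_pos: [0.4811, 0.0265, 0.0145]
orientation: [-3.128, 0.207, -0.011]
contact_force: [-1.4, -3.4, 0.6]
grip_width: 0.0117
```

```bash
cat >> h.py <<'E'
def status(tag=None):
    o=get_obs();print("t",o["clock"],"tcp",o["tcp_pos"].round(4),"F",o["contact_force"].round(2))
    f=grab("scene");g=cv2.cvtColor(f["img"],cv2.COLOR_RGB2GRAY)
    return f,g
E
python3 - <<'E'
from h import *
import pickle
f=pickle.load(open("scene0.pkl","rb"))
for u,v in((262,380),(403,455)):
    print(ray(f,160+u/2.5,170+v/2.5,0).round(4))
print("foot px crop",[(np.array(proj(f,(.497,.138,z)))-(160,170))*2.5 for z in(0,.07)])
status()
E
```

```text
[0.4725 0.1314 0.    ]
[0.4598 0.0311 0.    ]
foot px crop [array([272.60970546, 348.89990023]), array([266.70250062, 268.5551403 ])]
t 3.95 tcp [0.4811 0.0265 0.0145] F [-1.36 -3.43  0.62]
```

send_rows --motion '[{"dp": [0, 0.002, 0], "rot": [0, 0, 0], "grip": 0.012}, {"dp": [0, 0, 0], "rot": [0, 0, 0], "grip": 0.012}]'

```text
clock: 4.25
tcp_pos: [0.481, 0.0281, 0.0145]
orientation: [-3.129, 0.208, -0.011]
contact_force: [0.4, -0.0, 0.2]
grip_width: 0.0118
```

send_rows --motion '[{"dp": [0, 0.003, 0], "rot": [0, 0, 0], "grip": 0.012}]'

```text
clock: 4.38
tcp_pos: [0.4808, 0.0304, 0.0145]
orientation: [-3.129, 0.21, -0.011]
contact_force: [-0.7, -5.3, 1.7]
grip_width: 0.0118
```

send_rows --motion '[{"dp": [0, 0.003, 0], "rot": [0, 0, 0], "grip": 0.012}]'

```text
clock: 4.5
tcp_pos: [0.4806, 0.0329, 0.0144]
orientation: [-3.13, 0.211, -0.011]
contact_force: [-1.7, -5.6, 1.4]
grip_width: 0.0117
```

send_rows --motion '[{"dp": [0, 0.003, 0], "rot": [0, 0, 0], "grip": 0.012}]'

```text
clock: 4.62
tcp_pos: [0.4804, 0.0354, 0.0144]
orientation: [-3.13, 0.212, -0.01]
contact_force: [0.1, -5.6, 1.2]
grip_width: 0.0121
```

Resistance is now about 5.5 N. I'll check with optical flow whether the heater has moved or tilted.

```bash
cat >> h.py <<'E'
def flow(tag=None):
    import pickle
    f,g=status()
    f0=pickle.load(open("scene0.pkl","rb")); g0=cv2.cvtColor(f0["img"],cv2.COLOR_RGB2GRAY)
    # heater-fixed features
    m=np.zeros_like(g0); cv2.fillPoly(m,[np.array([[186,245],[245,200],[328,232],[328,248],[272,302],[184,265]])],255)
    p=cv2.goodFeaturesToTrack(g0,60,.02,5,mask=m)
    q,s,_=cv2.calcOpticalFlowPyrLK(g0,g,p,None,winSize=(15,15))
    b,s2,_=cv2.calcOpticalFlowPyrLK(g,g0,q,None,winSize=(15,15))
    ok=(s[:,0]==1)&(np.linalg.norm((b-p)[:,0],axis=1)<.3)
    P=p[ok,0];D=(q-p)[ok,0]
    for name,(u,v) in dict(FRcorner=(270,285),left=(190,255),back=(250,205),right=(320,235),block=(255,225)).items():
        k=np.linalg.norm(P-(u,v),axis=1)<22
        print(name,k.sum(),np.median(D[k],axis=0).round(2) if k.any() else None)
    if tag:
        a=cv2.cvtColor(f["img"][170:400,160:460],cv2.COLOR_RGB2BGR)
        cv2.imwrite(f"pics/{tag}.png",cv2.resize(cv2.convertScaleAbs(a,alpha=1.5),None,fx=2.5,fy=2.5))
E
python3 - <<'E'
from h import *
flow("s3")
E
```

```text
t 4.625 tcp [0.4804 0.0354 0.0144] F [ 0.09 -5.58  1.23]
FRcorner 0 None
left 1 [-2.19 -0.37]
back 2 [-1.79 -0.1 ]
right 0 None
block 8 [-2.54 -0.06]
```

View pics/s3.png

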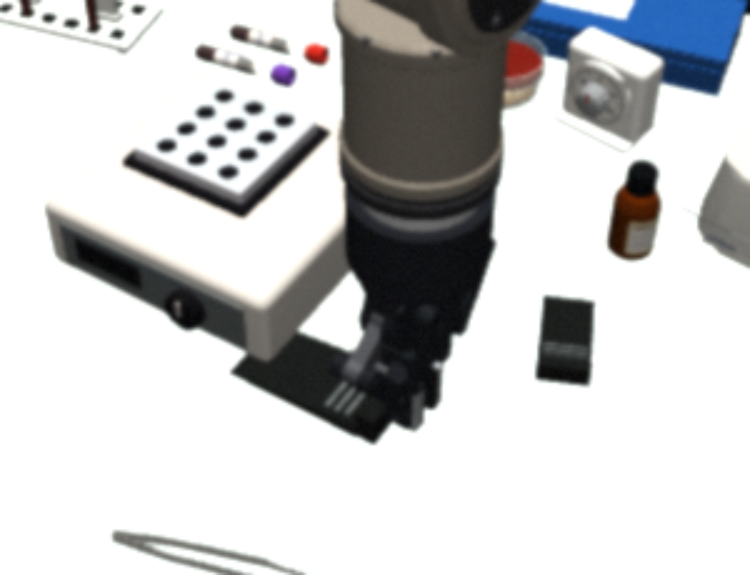

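The heater's front slid left by several mm: the knob went from (200,310) to (185,308) and the front right lower corner from (285,355) to (265,360). So the wedge is already snug. I'll back off and measure the new pose from above.

send_rows --motion '[{"dp": [-0.003, -0.02, 0], "rot": [0, 0, 0], "grip": 0.012}, {"dp": [-0.003, -0.03, 0], "rot": [0, 0, 0], "grip": 0}, {"dp": [0, -0.03, 0.05], "rot": [0, 0, 0], "grip": 0}, {"dp": [0, -0.05, 0.06], "rot": [0, 0, 0], "grip": 0}, {"dp": [0, -0.03, 0], "rot": [0, 0, 0], "grip": 0}, {"dp": [0, 0, 0], "rot": [0, 0, 0], "grip": 0}]'

```text
clock: 5.42
tcp_pos: [0.4769, -0.1118, 0.1171]
orientation: [-3.125, 0.196, -0.014]
contact_force: [-0.2, 0.2, -0.4]
grip_width: 0.0003
```

```bash
cat >> h.py <<'E'
def top(tag):
    f=grab("top"); im=f["img"]; g=im.max(2)
    d=im[:,:,0].astype(int)-im[:,:,2]
    m=np.zeros_like(g); m[205:350,180:345]=(d[205:350,180:345]>5)*255
    m=cv2.morphologyEx(m,cv2.MORPH_OPEN,np.ones((3,3)))
    c=max(cv2.findContours(m,0,1)[0],key=cv2.contourArea)
    c4=cv2.approxPolyDP(cv2.convexHull(c),6,True)[:,0]
    X=np.array([ray(f,*p,.07)[:2] for p in c4]); print("rect",cv2.minAreaRect(c)); print("heater corners",X.round(4).tolist(),"centre",X.mean(0).round(4))
    m=np.zeros_like(g); m[300:365,300:420]=(g[300:365,300:420]<75)*255
    m=cv2.morphologyEx(m,cv2.MORPH_CLOSE,np.ones((5,5)))
    c=max(cv2.findContours(m,0,1)[0],key=cv2.contourArea); b=cv2.boxPoints(cv2.minAreaRect(c))
    for p in b: print("wedge",p.round(1),"z0",ray(f,*p,0)[:2].round(4),"z.022",ray(f,*p,.022)[:2].round(4))
    a=cv2.cvtColor(im[190:390,200:450],cv2.COLOR_RGB2BGR); cv2.imwrite(f"pics/{tag}.png",cv2.convertScaleAbs(cv2.resize(a,None,fx=3,fy=3),alpha=1.4))
E
python3 - <<'E'
from h import *
top("t2")
flow()
E
```

```text
rect ((273.70843505859375, 283.9227294921875), (108.24870300292969, 107.74259948730469), 6.225828647613525)
heater corners [[0.6512, 0.2711], [0.6331, 0.1094], [0.471, 0.1268], [0.4893, 0.2895]] centre [0.5611 0.1992]
wedge [299.9 341.9] z0 [0.4689 0.1611] z.022 [0.4696 0.16  ]
wedge [303.3 312.9] z0 [0.5168 0.156 ] z.022 [0.5163 0.1551]
wedge [371.7 321. ] z0 [0.5045 0.0418] z.022 [0.5043 0.0435]
wedge [368.3 349.9] z0 [0.4569 0.0476] z.022 [0.4578 0.0491]
t 5.475 tcp [ 0.4772 -0.1105  0.117 ] F [0.64 0.66 0.42]
FRcorner 2 [-6.99  0.82]
left 2 [-3.16 -1.41]
back 8 [-1.51  0.07]
right 1 [-1.74  1.94]
block 18 [-2.28  0.12]
```

View pics/t2.png

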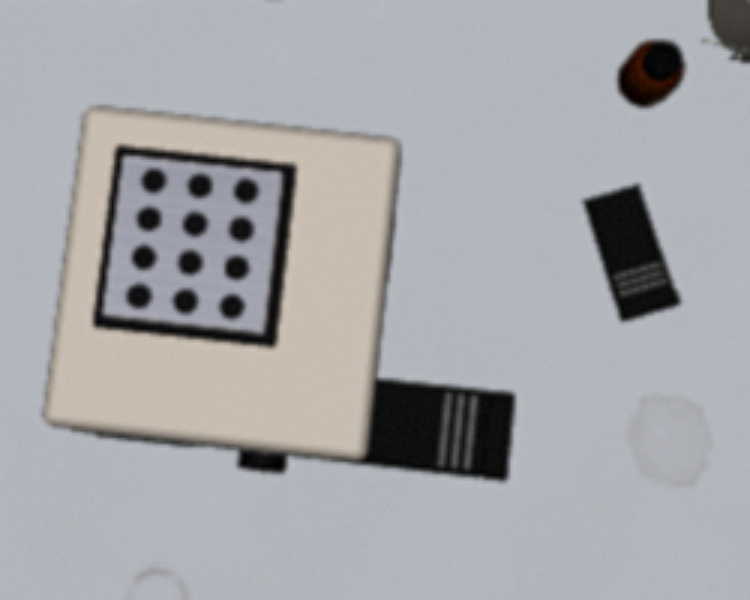

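The wedge is under the corner, with its tip at about (0.492, 0.150) against the foot at about (0.4925, 0.144). The heater moved about 4 mm and turned about 2.8°, which is within the allowance. Next I'll press on the corner and watch for rocking.

send_rows --motion '[{"dp": [0.004, 0.06, 0], "rot": [0, 0, 0], "grip": 0}, {"dp": [0.004, 0.06, 0], "rot": [0, 0, 0], "grip": 0}, {"dp": [0.004, 0.06, 0], "rot": [0, 0, 0], "grip": 0}, {"dp": [0.004, 0.05, 0], "rot": [0, 0, 0], "grip": 0}, {"dp": [0, 0.022, 0], "rot": [0, 0, 0], "grip": 0}, {"dp": [0, 0, -0.025], "rot": [0, 0, 0], "grip": 0}, {"dp": [0, 0, -0.01], "rot": [0, 0, 0], "grip": 0}, {"dp": [0, 0, 0], "rot": [0, 0, 0], "grip": 0}]'

```text
clock: 6.52
tcp_pos: [0.4863, 0.1644, 0.0766]
orientation: [-3.124, 0.163, 0.001]
contact_force: [-0.1, -0.4, 0.6]
grip_width: -0.0004
```

send_rows --motion '[{"dp": [0.006, -0.018, 0], "rot": [0, 0, 0], "grip": 0}, {"dp": [0, 0, -0.003], "rot": [0, 0, 0], "grip": 0}, {"dp": [0, 0, -0.002], "rot": [0, 0, 0], "grip": 0}, {"dp": [0, 0, -0.001], "rot": [0, 0, 0], "grip": 0}]'

```text
clock: 7.02
tcp_pos: [0.4938, 0.1436, 0.0717]
orientation: [-3.123, 0.168, -0.002]
contact_force: [0.3, -0.1, -0.1]
grip_width: 0.0002
```

```bash
python3 - <<'E'
from h import *
flow()
E
```

```text
t 7.025 tcp [0.4938 0.1436 0.0717] F [ 0.33 -0.08 -0.08]
FRcorner 2 [-7.14  1.25]
left 1 [-2.66 -0.9 ]
back 0 None
right 2 [-3.11  3.03]
block 0 None
```

send_rows --motion '[{"dp": [0, 0, -0.001], "rot": [0, 0, 0], "grip": 0}]'

```text
clock: 7.2
tcp_pos: [0.4938, 0.1439, 0.0707]
orientation: [-3.123, 0.167, -0.002]
contact_force: [0.5, 0.0, -0.6]
grip_width: 0.0002
```

send_rows --motion '[{"dp": [0, 0, -0.001], "rot": [0, 0, 0], "grip": 0}]'

```text
clock: 7.32
tcp_pos: [0.4938, 0.1439, 0.07]
orientation: [-3.123, 0.167, -0.001]
contact_force: [-3.7, -2.2, 13.7]
grip_width: 0.0001
```

Contact came at z = 0.0700 with 13.7 N, which is the level height. I'll hold, and press harder to see whether it drops.

send_rows --motion '[{"dp": [0, 0, 0], "rot": [0, 0, 0], "grip": 0}, {"dp": [0, 0, 0], "rot": [0, 0, 0], "grip": 0}, {"dp": [0, 0, 0], "rot": [0, 0, 0], "grip": 0}]'

```text
clock: 7.7
tcp_pos: [0.4938, 0.144, 0.0704]
orientation: [-3.123, 0.167, -0.002]
contact_force: [0.9, -0.2, 1.8]
grip_width: 0.0001
```

send_rows --motion '[{"dp": [0, 0, -0.0008], "rot": [0, 0, 0], "grip": 0}]'

```text
clock: 7.82
tcp_pos: [0.4938, 0.1439, 0.07]
orientation: [-3.122, 0.167, -0.001]
contact_force: [-4.8, -1.2, 16.3]
grip_width: -0.0
```

send_rows --motion '[{"dp": [0, 0, -0.0008], "rot": [0, 0, 0], "grip": 0}]'

```text
clock: 7.95
tcp_pos: [0.4938, 0.1439, 0.07]
orientation: [-3.122, 0.167, -0.0]
contact_force: [-5.1, -1.5, 15.9]
grip_width: 0.0001
```

send_rows --motion '[{"dp": [0, 0, -0.0007], "rot": [0, 0, 0], "grip": 0}]'

```text
clock: 8.07
tcp_pos: [0.4939, 0.1439, 0.0701]
orientation: [-3.121, 0.167, 0.0]
contact_force: [-4.2, -1.2, 12.5]
grip_width: -0.0001
```

```bash
python3 - <<'E'
from h import *
for i in range(10):
    grab("top"); o=get_obs(); 
    if i%3==0: print(o["clock"],o["tcp_pos"].round(4),o["contact_force"].round(1))
flow("s4")
E
```

```text
8.125 [0.4938 0.1439 0.0701] [-3.9 -0.9 14.1]
8.275 [0.4939 0.1439 0.0701] [-4.3 -2.5 13.2]
8.425 [0.4939 0.1439 0.0701] [-3.6 -1.4 12.2]
8.575 [0.4938 0.1439 0.07  ] [-4.1 -0.4 12.7]
t 8.575 tcp [0.4938 0.1439 0.07  ] F [-4.09 -0.4  12.68]
FRcorner 2 [-7.11  1.33]
left 2 [-2.67 -0.81]
back 0 None
right 1 [-1.97  1.92]
block 0 None
```

View pics/s4.png

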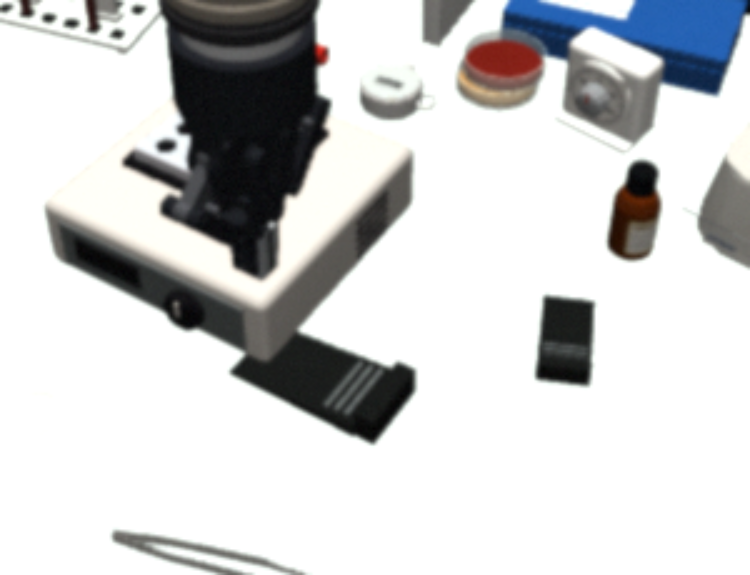

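The fingers press on the corner at (255,262) with the wedge under it, heel out at (390,400), and the bystanders are in place. The force holds at 12–14 N, and pressing moved the corner by less than 0.1 px. I'm handing in.

```bash
python3 -c "
from h import *
print(hand_in())"
```

```text
the job is handed in; nothing more can be done
None
```

I pushed the larger wedge, thin end first, under the heater's short front right foot. I then pressed on that corner with closed fingers and handed the job in while still pressing; no verdict was reported.

- **Pressing:** the downward force was 12–14 N, a bit over the 10 N asked. It held steady over 0.5 s before hand-in, with about 4 N sideways as well.
- **Level:** under load the fingertips stood at 0.070 m, the height of the heater's top when level. Pressing moved the corner by less than 0.1 pixel and it did not rock. I had no direct measure of tilt or of the force on the wedge.
- **Wedge position:** before pressing, the thin end was about 6 mm past the foot's axis, measured from the top camera.
- **What went less well:** I pushed about 10 mm further after the wedge was probably already snug, at about 5.5 N. That slid the heater about 4 mm and turned it about 2.8°, within the 30 mm allowed.
- **Other things:** the bottle, counter, smaller wedge and tweezers looked undisturbed in the last picture. The tube was mostly hidden by the arm there; it was in place in the earlier views and the arm never went near it.

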